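Seat the sorting-rack shelf board and bolt it

TASK

With a fingertip, gently push the loose shelf board along the rails of the little sorting rack until it drops into the locating notches and lies flat on the rails, then push the bolt's knob so that the bolt slides fully over the edge of the board. Only push: do not pick the board up or tip it, and leave the tape roll, the carton and the bottle where they are. Finish with the robot clear of everything.

Things in the scene. Friction and masses are not known exactly. Their poses are not given: they have to be found in the camera images.
- rack: Bench-top sorting rack fixed to the bench; place and heading vary. Two grey steel rails on blue posts run along its x; the board slides to +x. Origin on the bench under the centre of the seated board, z up. Rails: x -260 to +140 mm, 30 mm wide at y = +-67, tops 100 mm high, 104 mm open between them. Lips at y = +-85, top 119 mm, guide the board (3 mm play). Rail ends are open. A lower shelf lies 28 mm high.
- notch (a point): Midpoint between the locating notches, at rail-top height (100 mm above the bench, on the rack's z axis): where the underside of the seated board has its centre. Each rail has two notches, 90 mm before and 90 mm beyond this point along the rack's x, 15 mm long, 11 mm deep, with upright walls that stop the dropped board.
- board: Loose bare wooden board on the rails, 220 mm along its x (= rack's x), 160 wide, 18 thick, 0.35 to 0.7 kg, slides with 1 to 7 N. Origin: centre of the panel's underside, z up. Two cross battens under it, 10 mm wide, 8 deep, at x = +-90. Sliding, its underside is 108 mm above the bench; starts 60 to 150 mm short of the notches on the -x side. Seated it is at 100 mm: both battens drop 8 mm at once.
- board_end (a point): Middle of the board's trailing end face (board x = -110 mm, half-way up its 18 mm thickness), the edge to push on towards the rack's +x. 117 mm above the bench while sliding, 109 mm when seated. Free space behind it and, between the rails, below it. A fingertip pressing hard on this face may hold it up by friction until withdrawn.
- bolt (a joint): Travel of the flat steel bolt, m: 0 drawn back, 0.035 fully in; starts at 0 to 0.006. At rack x = 0 it slides from outside the +y rail towards the rack's -y; takes about 2 N, stays where left. Bolt 24 mm wide, 50 long, 120.5 to 128.5 mm high: clears the seated board by 2.5 mm, but is blocked by a board not dropped. Tip at rack y = 90 mm at 0, 55 mm fully in. Its bracket: y 87 to 143, top 131 mm.
- bolt_knob (a point): Middle of the bolt's upright knob, a post 14 mm in diameter with a black cap 22 mm in diameter. Post from 128.5 to 164.5 mm above the bench, cap up to 174.5 mm, this point 143.5 mm up on the post's axis, at rack x = 0, y = 132 mm minus the bolt's travel. Nothing stands beyond the knob on the rack's +y side.
- tape: Bystander: roll of brown tape lying flat, 100 mm outside diameter, 76 mm hole, 48 mm high, to the right of the rack, beyond the open -x end of its rails. Origin at the centre of its underside.
- carton: Bystander: small closed carton 110 x 65 mm, 60 mm high, beyond the +x end of the rack. Origin at the centre of its underside.
- bottle: Bystander: green bottle, 64 mm in diameter, 190 mm tall, standing on the bench to the left. Origin at the centre of its underside.

How it is judged:
By the outcome, as a careful person would: the job done as asked, in the order asked, and still so for the second after the job is handed in, with the robot touching nothing.
It also fails if it takes over 48 s, if anything falls off the work surface, if the arm or the gripper's body presses on something with over 40 N, if the wrist force passes 120 N, or if a joint passes its speed limit or range.

ROBOT

A 6-joint arm with a two-finger parallel gripper is mounted at the origin on the work surface. World frame = base frame: x ahead of the robot, y to its left, z up, the work surface at z = 0. Lengths are in m, angles in rad, forces in N, time in s.
With the tool pointing down it reaches from about 0.225 to 0.875 m from the base axis. Payload 3.4 kg.
Tool frame: the origin (TCP) lies between the finger pads; the fingertips stand 8 mm ahead of it and the grasp point (between the pads) lies 11 mm behind it; z points along the fingers, y is the line along which they close (so a half turn about z gives the same grasp; the last joint's range is limited). The gripper opens to 85 mm and grips with 20 to 120 N. Pads are 22 mm wide; open, the fingers measure 114 mm over their backs; the gripper's body (76 mm by 85 mm) begins 54 mm behind the grasp point. The pads swing forward as they close: fully open they stand 13 mm farther back than shut.
Start: joints at [-1.392, 0.276, 1.505, -0, 1.361, -0.121], TCP at [0.17, -0.549, 0.239] pointing down, gripper open.
Joint ranges: [-2.89, 2.89], [-0.75, 2.08], [0.22, 2.7], [-1.18, 4.32], [0.11, 2.71], [-2.7, 2.7]. Speed limits (rad/s): [2.57, 2.57, 3.14, 3.14, 3.14, 3.14].

INTERFACE

Orientations are given as a unit quaternion [w, x, y, z].
In Python, from rig import manip gives the robot as it stands.
- The arm moves only by the tool move_arm, never from a script. Its argument "deltas" is a list that holds one entry, the list of rows, each a list of 5 numbers: the shift along the tool's x, y, z normalised to -1 to 1, where 1 is 80 cm, then the turn about the tool's z normalised to -1 to 1, where 1 is 120 degrees, then the closure, from -1 (fully open) to 1 (shut). In form: [[[tx, ty, tz, twist, grip], ...]]. A call has 1 to 12 rows; each row is the pose to reach, as a shift and turn from the pose commanded when the call began, along the tool's axes at that moment; what a row does not reach only later rows make up. A row lasts 1/10 s, in which the tool goes at most 50 mm and 8.59 degrees, less where a joint would pass 70% of its speed; a pose out of reach is approached as far as the arm can. A call with a number of a shift or a turn outside -1 to 1 is refused whole. A call with a gripper value outside its range is refused whole. The fingers move at their own pace and stop on an object; "squeeze" is the grip in N (left out, the last holds). Time passes only in rows, so rows that repeat a pose let the fingers close. It gives the time, the measured TCP pose, the force, the opening and the grip force at its end, in the units of the state.
- manip.get_state(): the state, without advancing time (a new reading comes with each control period).
- manip.get_image(name): name is "side" or "top"; returns the picture (480x640x3 uint8, red, green, blue); there is no depth.
- manip.camera_params(name): a dict with "fx", "fy", "cx", "cy" (pixels), "dist" ([k1, k2, p1, p2, k3] as OpenCV has them; the pictures are not rectified), "R" (3x3) and "t" (3): a world point X has camera coordinates R X + t. Camera axes: x right, y down, z forward; pixel columns grow to the right and rows downward; lengths in m; the calibration is good to about 2 mm. A picture is of the moment at which its call begins. camera_params takes no time and is no camera call.
- manip.sign_off(): hands the job in; it is judged then, once.
The state is a dict: "clock": time; "qpos": joint angles; "qd": joint speeds; "effort": joint torques, N m; "position": TCP position; "ee_rot": TCP orientation; "contact_force": force on the tool from outside, world axes, zero at the start; "moment": the same for the moment, N m; "width": finger opening in m; "gripper_force": force on a finger pad.
Only numpy, scipy, OpenCV 4.12 (cv2) and the standard library are available. Lean on these libraries where they do the work, as an engineer would, in place of code of your own. Each camera call takes 0.05 s, during which the arm holds its last target. There are 200 camera calls.

## Working session

There is one attempt and no reset: what is moved stays moved. The work goes in short steps, Python scripts to look and compute and a tool call to move; the robot and the scene stay as the last step left them, time stands still between calls to the robot, and variables do not carry over. Pictures are saved under pics/ and viewed, at most 13 in all, crops included, and the job is handed in when it is done.

Besides the shell and the picture viewer there is one more tool, called after ">>>" by a JSON object that holds its "method" and its "body". move_arm: Moves the arm, as the interface text tells. Scaled input: -1 to 1 covers 80 cm each way for a shift and 120 degrees each way for a turn. Its arguments: {"type":"object","properties":{"deltas":{"type":"array","items":{"type":"array","items":{"type":"array","items":{"type":"number","minimum":-1,"maximum":1}}}},"squeeze":{"type":"number"}},"required":["deltas"]}

```bash
mkdir -p pics; python3 - <<'E'
from rig import manip
import cv2
for n in("top","side"):
    cv2.imwrite(f"pics/{n}0.png",manip.get_image(n)[:,:,::-1])
    print(manip.camera_params(n))
print(manip.get_state())
E
```

```text
{'fx': 468.8734969012774, 'fy': 468.8734969012774, 'cx': 315.7147181778713, 'cy': 239.22463134535482, 'dist': array([0.01786826, 0.        , 0.        , 0.        , 0.        ]), 'R': array([[ 0.01938258, -0.99972683,  0.01306043],
       [-0.99467377, -0.02060399, -0.10099286],
       [ 0.10123437, -0.01103336, -0.99480142]]), 't': array([-0.00749761,  0.52393157,  1.28407253])}
{'fx': 543.21957030364, 'fy': 543.21957030364, 'cx': 321.6639465000517, 'cy': 244.6992238593825, 'dist': array([0.00946834, 0.        , 0.        , 0.        , 0.        ]), 'R': array([[-0.99657633, -0.08265226, -0.00205501],
       [-0.05581091,  0.69086014, -0.72083105],
       [ 0.06099804, -0.71824847, -0.69310776]]), 't': array([0.48481633, 0.10916086, 1.1746822 ])}
{'clock': 0.1, 'qpos': array([-1.39200885e+00,  2.76487693e-01,  1.50598125e+00, -1.03094193e-05,
        1.36071879e+00, -1.20996405e-01]), 'qd': array([ 0.00119668, -0.00023836, -0.00413236, -0.00104435,  0.00080808,
        0.00107513]), 'effort': array([ 5.90667150e-04, -4.17700016e+01, -2.46404761e+01, -2.78833013e-04,
        5.75378275e-03, -1.31569539e-06]), 'position': array([ 0.16971706, -0.54890515,  0.23856141]), 'ee_rot': array([-7.97061422e-04,  9.88786745e-01,  1.49332306e-01, -2.80805576e-05]), 'contact_force': array([-0.17019537, -0.66197811, -0.74666141]), 'moment': array([ 0.00068159, -0.02417584,  0.01467581]), 'gripper_force': 0.0, 'width': 0.08527481999779239}
```

View pics/top0.png

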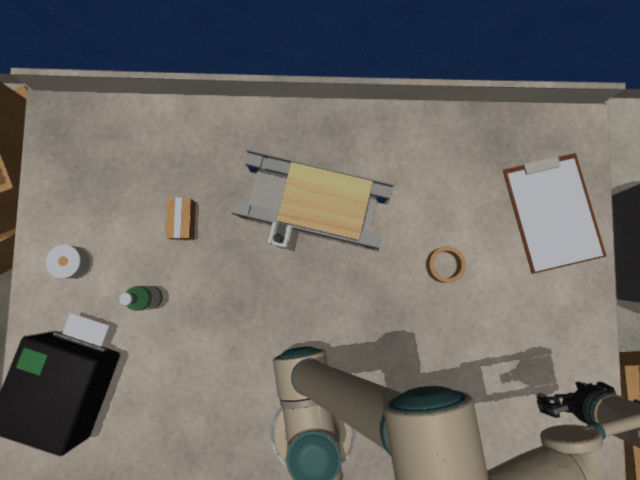

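View pics/side0.png

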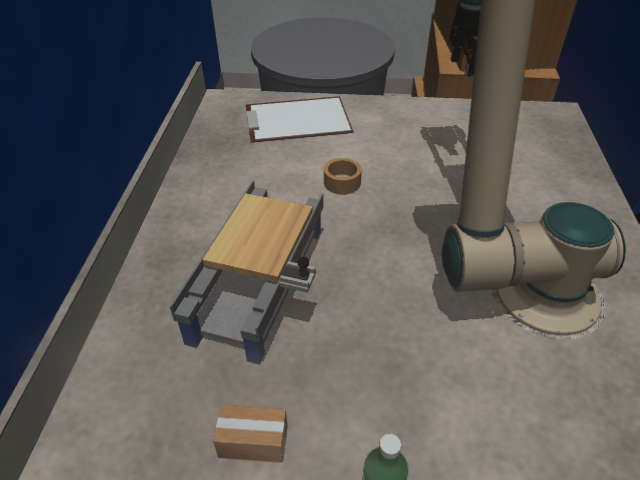

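The top view shows the rack around (315,200). The board is at about (325,200), the bolt knob at (279,237) on the robot side, and the open -x end of the rails on the right at about (385,220). The side view shows the board, with the knob at (303,263). I'll enlarge both for measurement.

```bash
python3 - <<'E'
import cv2
a=cv2.imread("pics/top0.png")[140:260,225:405]
cv2.imwrite("pics/topc.png",cv2.resize(a,None,fx=4.4,fy=4.4,interpolation=cv2.INTER_CUBIC))
a=cv2.imread("pics/side0.png")[175:365,165:335]
cv2.imwrite("pics/sidec.png",cv2.resize(a,None,fx=3,fy=3,interpolation=cv2.INTER_CUBIC))
E
```

```text
(no output)
```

View pics/topc.png

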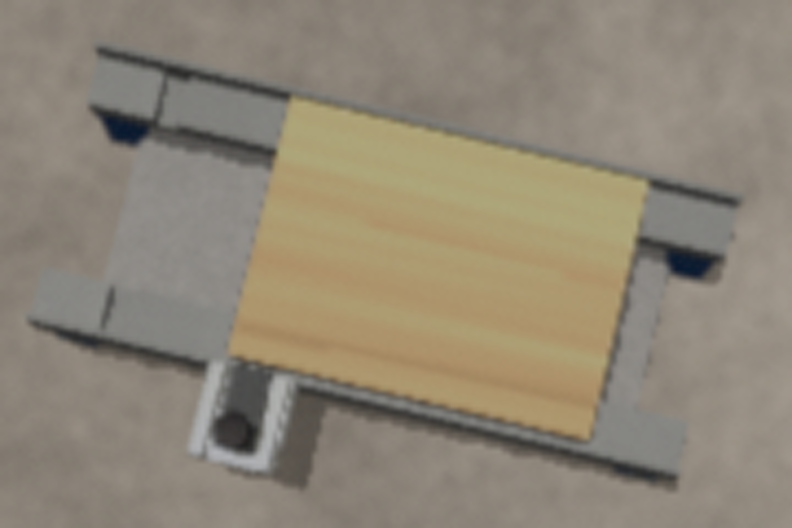

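View pics/sidec.png

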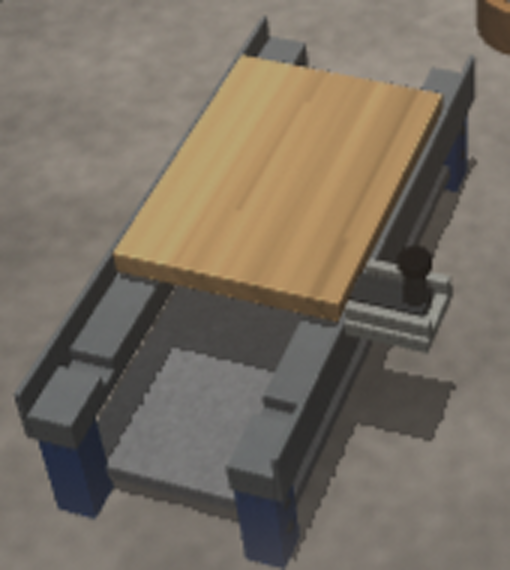

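The top crop shows the board's top corners at crop pixels (291,96), (648,182), (591,440) and (231,357), with the knob cap at (235,430). The side crop has them at (240,57), (441,95), (335,305) and (116,255), with the cap at (415,250). I'll fit the rack pose, board offset and bolt travel jointly.

```bash
cat > fit.py <<'E'
from rig import manip
import numpy as np, cv2
from scipy.optimize import least_squares
C={n:manip.camera_params(n) for n in("top","side")}
def proj(n,X):
    c=C[n];K=np.array([[c['fx'],0,c['cx']],[0,c['fy'],c['cy']],[0,0,1]])
    return cv2.projectPoints(np.float64(X),cv2.Rodrigues(c['R'])[0],c['t'],K,c['dist'])[0][:,0]
def world(p,X):
    x,y,a=p[:3];X=np.atleast_2d(X);c,s=np.cos(a),np.sin(a)
    return np.c_[x+c*X[:,0]-s*X[:,1],y+s*X[:,0]+c*X[:,1],X[:,2]]
E
cat > f1.py <<'E'
from fit import *
# (rack x,y,z), kind, u,v crop
T=[((.11,-.08,.126),'b',291,96),((-.11,-.08,.126),'b',648,182),((-.11,.08,.126),'b',591,440),((.11,.08,.126),'b',231,357),
((0,.132,.1745),'k',235,430),((.14,-.052,.1),'r',91,108),((.14,.052,.1),'r',48,272),((-.26,.052,.1),'r',685,428)]
S=[((-.11,-.08,.126),'b',240,57),((-.11,.08,.126),'b',441,95),((.11,.08,.126),'b',340,303),((.11,-.08,.126),'b',116,255),
((0,.132,.1745),'k',415,254),((.14,-.052,.1),'r',84,425),((.14,.052,.1),'r',230,470)]
def off(P,p): return np.array([np.add(X,(-p[3],0,0) if k=='b' else (0,-p[4],0) if k=='k' else (0,0,0)) for X,k,_,_ in P])
def res(p,raw=0):
    r=[]
    for n,P,o,f in(("top",T,(225,140),4.4),("side",S,(165,175),3)):
        m=np.array([(q[2:]) for q in P],float); m=(m+.5)/f-.5+o
        r.append(proj(n,world(p,off(P,p)))-m)
    r=np.vstack(r); return r if raw else r.ravel()
s=least_squares(res,[.6,0,1.4,.1,.0],loss='soft_l1')
p=s.x;print(p,np.degrees(p[2]));print(res(p,1).round(1))
print("end",world(p,(-.11-p[3],0,.117)),"notch",world(p,(0,0,.1)),"knob",world(p,(0,.132-p[4],.1435)))
print("dirx",np.cos(p[2]),np.sin(p[2]))
E
python3 f1.py
```

```text
[0.63475785 0.07229644 1.35979855 0.09118944 0.00670802] 77.9107179138109
[[-0.1  0.2]
 [ 0.5 -0.3]
 [ 0.   0.3]
 [-0.9 -0.3]
 [-0.2 -0.2]
 [-0.9 -0.2]
 [-0.6 -0.2]
 [ 1.6 -1.2]
 [ 0.9 -0.5]
 [ 1.3 -0.1]
 [ 0.6  0.9]
 [-0.7 -0.1]
 [ 0.4 -2.4]
 [-2.9  0.8]
 [ 0.5 -1.1]]
end [[ 0.59262161 -0.12443111  0.117     ]] notch [[0.63475785 0.07229644 0.1       ]] knob [[0.51224454 0.09853705 0.1435    ]]
dirx 0.20943565228422828 0.9778224315039412
```

```bash
cat > go.py <<'E'
import sys
from fit import *
from scipy.spatial.transform import Rotation as Ro
p=[.63476,.0723,1.3598]
def show(*rack):  # rack-frame TCP targets
    s=manip.get_state();R=Ro.from_quat(s['ee_rot'],scalar_first=True).as_matrix()
    yx=np.arctan2(R[1,0],R[0,0]);want=p[2]-np.pi/2
    cur=s['position'];c,sn=np.cos(p[2]),np.sin(p[2]);d=cur-np.array([p[0],p[1],0])
    print("t",s['clock'],"rack pos mm",(np.array([c*d[0]+sn*d[1],-sn*d[0]+c*d[1],d[2]])*1e3).round(1),"F",s['contact_force'].round(1),"q",s['qpos'].round(2),"w",s['width'])
    print("twist",np.degrees(yx-want)/120)
    for r in rack: print(r,(R.T@(world(p,r)[0]-cur)/.8).round(4))
show(*[tuple(map(float,a.split(','))) for a in sys.argv[1:]])
E
python3 go.py -.29,0,.239
```

```text
t 0.1 rack pos mm [-704.8  324.6  238.6] F [-0.2 -0.7 -0.7] q [-1.39  0.28  1.51 -0.    1.36 -0.12] w 0.08527481999779239
twist 0.24388054685371155
(-0.29, 0.0, 0.239) [ 0.6075 -0.254  -0.    ]
```

>>> {"method": "move_arm", "body": {"deltas": [[[0.6075, -0.254, 0, 0.2439, 1], [0.6075, -0.254, 0, 0.2439, 1], [0.6075, -0.254, 0, 0.2439, 1], [0.6075, -0.254, 0, 0.2439, 1], [0.6075, -0.254, 0, 0.2439, 1], [0.6075, -0.254, 0, 0.2439, 1], [0.6075, -0.254, 0, 0.2439, 1], [0.6075, -0.254, 0, 0.2439, 1], [0.6075, -0.254, 0, 0.2439, 1], [0.6075, -0.254, 0, 0.2439, 1], [0.6075, -0.254, 0, 0.2439, 1], [0.6075, -0.254, 0, 0.2439, 1]]]}}

```text
clock: 1.3
position: [0.5772, -0.2082, 0.2383]
ee_rot: [-0.001, 0.995, -0.103, 0.0]
contact_force: [-1.1, -0.4, 0.1]
width: 0.0
gripper_force: 0.0
```

```bash
python3 go.py -.29,0,.239 -.29,0,.111
```

```text
t 1.3 rack pos mm [-286.3   -2.5  238.3] F [-1.1 -0.4  0.1] q [-0.46  0.33  1.42  0.    1.39  1.32] w 2.5955674625679936e-05
twist 0.0024063846010038124
(-0.29, 0.0, 0.239) [-0.0031  0.0046 -0.0009]
(-0.29, 0.0, 0.111) [-0.0032  0.005   0.1591]
```

>>> {"method": "move_arm", "body": {"deltas": [[[0, 0, 0.16, 0, 1], [0, 0, 0.16, 0, 1], [0, 0, 0.16, 0, 1], [0, 0, 0.16, 0, 1], [0, 0, 0.16, 0, 1], [0, 0, 0.16, 0, 1]]]}}

```text
clock: 1.9
position: [0.5754, -0.2129, 0.1135]
ee_rot: [0.001, 0.994, -0.106, 0.002]
contact_force: [-0.3, -0.3, 0.2]
width: -0.0
gripper_force: 0.0
```

```bash
python3 go.py -.225,0,.111; python3 - <<'E'
from rig import manip
import cv2
t=manip.get_image("top")[130:280,230:430,::-1];s=manip.get_image("side")[150:350,160:400,::-1]
a=cv2.resize(t,(800,600))[:, :];b=cv2.resize(s,(720,600))
cv2.imwrite("pics/l1.png",cv2.resize(cv2.hconcat([cv2.resize(a,(400,300)),cv2.resize(b,(360,300))]),None,fx=1.05,fy=1.05))
E
```

```text
t 1.9 rack pos mm [-291.3   -1.7  113.5] F [-0.3 -0.3  0.2] q [-0.47  0.42  1.61 -0.    1.11  1.31] w -3.520476198441646e-05
twist -0.00023025538069380294
(-0.225, 0.0, 0.111) [-0.0022 -0.0828  0.003 ]
```

View pics/l1.png

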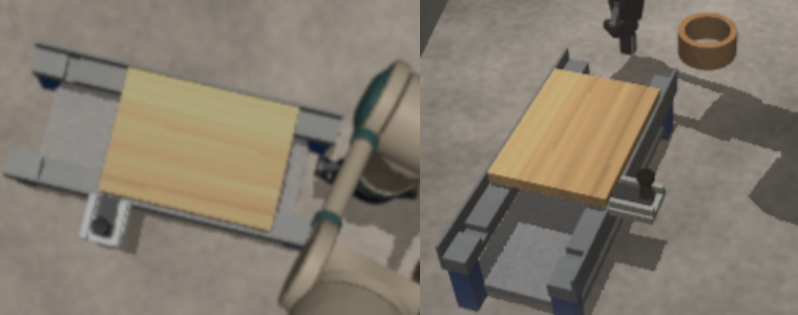

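The fingertip is behind the board's trailing end, near the middle, and clear of the tape. I'll advance gently.

>>> {"method": "move_arm", "body": {"deltas": [[[0, -0.02, 0.002, 0, 1], [0, -0.04, 0.002, 0, 1], [0, -0.06, 0.002, 0, 1], [0, -0.068, 0.002, 0, 1], [0, -0.074, 0.002, 0, 1], [0, -0.079, 0.002, 0, 1], [0, -0.084, 0.002, 0, 1], [0, -0.089, 0.002, 0, 1], [0, -0.094, 0.002, 0, 1], [0, -0.099, 0.002, 0, 1], [0, -0.104, 0.002, 0, 1], [0, -0.109, 0.002, 0, 1]]]}}

```text
clock: 3.2
position: [0.5924, -0.1267, 0.1097]
ee_rot: [0.0, 0.994, -0.105, -0.0]
contact_force: [-0.2, -1.8, -1.0]
width: 0.0
gripper_force: 1.2
```

```bash
python3 go.py -.14,0,.111
```

```text
t 3.2 rack pos mm [-2.034e+02 -2.000e-01  1.097e+02] F [-0.2 -1.8 -1. ] q [-0.33  0.42  1.63 -0.    1.1   1.46] w 3.579737509755288e-05
twist -8.289013307014772e-05
(-0.14, 0.0, 0.111) [-0.0003 -0.0793 -0.0017]
```

>>> {"method": "move_arm", "body": {"deltas": [[[0, -0.005, 0, 0, 1], [0, -0.01, 0, 0, 1], [0, -0.015, 0, 0, 1], [0, -0.02, 0, 0, 1], [0, -0.025, 0, 0, 1], [0, -0.03, 0, 0, 1], [0, -0.035, 0, 0, 1], [0, -0.04, 0, 0, 1], [0, -0.045, 0, 0, 1], [0, -0.05, 0, 0, 1], [0, -0.055, 0, 0, 1], [0, -0.06, 0, 0, 1]]]}}

```text
clock: 4.4
position: [0.6025, -0.0792, 0.1097]
ee_rot: [0.0, 0.994, -0.105, -0.0]
contact_force: [-0.3, -2.3, -1.4]
width: 0.0
gripper_force: 1.1
```

```bash
python3 go.py -.14,0,.111; python3 - <<'E'
from rig import manip
import cv2
t=manip.get_image("top")[130:280,230:430,::-1];s=manip.get_image("side")[150:350,160:400,::-1]
cv2.imwrite("pics/l2.png",cv2.hconcat([cv2.resize(t,(400,300)),cv2.resize(s,(360,300))]))
E
```

```text
t 4.4 rack pos mm [-154.9   -0.2  109.7] F [-0.3 -2.3 -1.4] q [-0.25  0.42  1.62 -0.    1.1   1.54] w 3.6592475477757224e-06
twist -1.68368586657937e-05
(-0.14, 0.0, 0.111) [-0.0002 -0.0186 -0.0017]
```

View pics/l2.png

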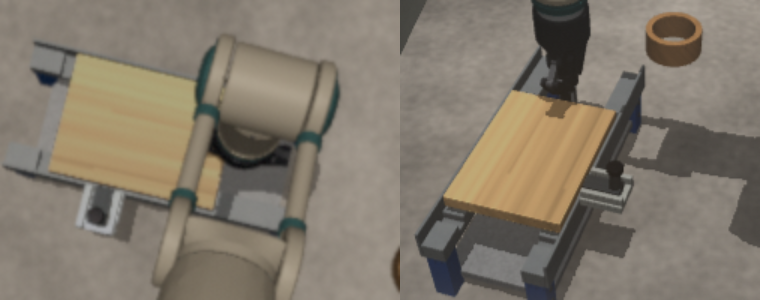

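The board is sliding squarely along the rails and the notches at the far end are not reached yet. I'll continue.

>>> {"method": "move_arm", "body": {"deltas": [[[0, -0.004, 0, 0, 1], [0, -0.008, 0, 0, 1], [0, -0.012, 0, 0, 1], [0, -0.015, 0, 0, 1], [0, -0.018, 0, 0, 1], [0, -0.021, 0, 0, 1], [0, -0.023, 0, 0, 1]]]}}

```text
clock: 5.2
position: [0.6064, -0.0614, 0.1097]
ee_rot: [0.0, 0.994, -0.105, 0.0]
contact_force: [-0.0, -2.6, -0.1]
width: 0.0001
gripper_force: 1.4
```

>>> {"method": "move_arm", "body": {"deltas": [[[0, -0.0015, 0, 0, 1], [0, -0.003, 0, 0, 1], [0, -0.0045, 0, 0, 1], [0, -0.006, 0, 0, 1]]]}}

```text
clock: 5.6
position: [0.6074, -0.0569, 0.1097]
ee_rot: [0.0, 0.994, -0.105, 0.0]
contact_force: [-1.0, -2.8, 0.1]
width: -0.0001
gripper_force: 1.4
```

>>> {"method": "move_arm", "body": {"deltas": [[[0, -0.0015, 0, 0, 1], [0, -0.003, 0, 0, 1], [0, -0.003, 0, 0, 1]]]}}

```text
clock: 5.9
position: [0.6079, -0.0542, 0.1097]
ee_rot: [-0.0, 0.994, -0.105, 0.0]
contact_force: [-0.9, -1.8, 0.8]
width: 0.0003
gripper_force: 1.1
```

```bash
python3 go.py -.125,0,.111
```

```text
t 5.9 rack pos mm [-129.4   -0.2  109.7] F [-0.9 -1.8  0.8] q [-0.2   0.42  1.62  0.    1.1   1.58] w 0.0002769628702698533
twist 1.2057801176743066e-05
(-0.125, 0.0, 0.111) [-0.0003 -0.0054 -0.0016]
```

>>> {"method": "move_arm", "body": {"deltas": [[[0, -0.001, 0, 0, 1], [0, -0.002, 0, 0, 1], [0, -0.003, 0, 0, 1]]]}}

```text
clock: 6.2
position: [0.6083, -0.0522, 0.1097]
ee_rot: [0.0, 0.994, -0.105, 0.0]
contact_force: [-0.5, -4.4, 1.1]
width: 0.0001
gripper_force: 1.5
```

>>> {"method": "move_arm", "body": {"deltas": [[[0, -0.001, 0, 0, 1], [0, -0.002, 0, 0, 1], [0, -0.003, 0, 0, 1]]]}}

```text
clock: 6.5
position: [0.6089, -0.0493, 0.1096]
ee_rot: [-0.001, 0.994, -0.106, 0.0]
contact_force: [-0.4, -1.0, 0.2]
width: 0.0001
gripper_force: 0.4
```

```bash
python3 go.py -.125,0,.111; python3 - <<'E'
from rig import manip
import cv2
cv2.imwrite("pics/l3.png",cv2.resize(manip.get_image("side")[180:360,160:340,::-1],(600,600),interpolation=cv2.INTER_CUBIC))
E
```

```text
t 6.5 rack pos mm [-124.3   -0.2  109.6] F [-0.4 -1.   0.2] q [-0.2   0.42  1.62  0.    1.1   1.59] w 0.00011563563014800017
twist -0.00021814651768520968
(-0.125, 0.0, 0.111) [-0.0002  0.0009 -0.0017]
```

View pics/l3.png

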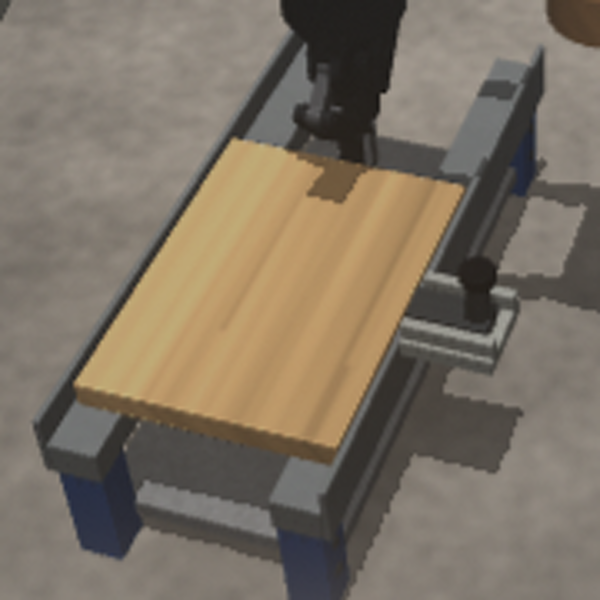

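The side crop shows the board's top corners at about (75,385), (337,446), (235,138) and (467,185). The contact force has dropped to 1 N, so the board may have dropped in. I'll check its height.

```bash
python3 - <<'E'
from fit import *
p=[.63476,.0723,1.3598]
m=np.array([(75,385),(337,446),(235,138),(467,185)])/3.3333+(160,180)-.35
c=np.array([(.11,-.08,0),(.11,.08,0),(-.11,-.08,0),(-.11,.08,0)])
f=lambda q:(proj("side",world(p,c+(q[0],q[2],q[1])))-m).ravel()
s=least_squares(f,[0,.12,0]);print(s.x,s.fun.round(1))
for z in(.118,.126):
    s=least_squares(lambda q:f([q[0],z,q[1]]),[0,0]);print(z,s.x,s.fun.round(1),s.cost)
E
```

```text
[-0.00531502  0.11400004 -0.00279963] [ 0.1 -0.5  0.6  0.3 -0.6 -0.1 -0.2  0.2]
0.118 [-0.00202491 -0.00095773] [-0.2 -0.4  0.7  0.5 -0.6 -0.4  0.   0. ] 0.7183396217520212
0.126 [0.00455078 0.00272476] [-0.8 -0.2  0.9  0.9 -0.7 -0.9  0.6 -0.4] 2.1399555834632777
```

>>> {"method": "move_arm", "body": {"deltas": [[[0, -0.001, 0, 0, 1], [0, -0.002, 0, 0, 1], [0, -0.002, 0, 0, 1]]]}}

```text
clock: 6.85
position: [0.6091, -0.0482, 0.1096]
ee_rot: [0.0, 0.994, -0.105, -0.0]
contact_force: [-0.9, -2.2, 0.4]
width: -0.0003
gripper_force: 1.2
```

>>> {"method": "move_arm", "body": {"deltas": [[[0, -0.001, 0, 0, 1], [0, -0.002, 0, 0, 1], [0, -0.002, 0, 0, 1]]]}}

```text
clock: 7.15
position: [0.6095, -0.0465, 0.1096]
ee_rot: [-0.0, 0.994, -0.105, -0.0]
contact_force: [0.6, -2.3, 1.1]
width: -0.0003
gripper_force: 1.1
```

>>> {"method": "move_arm", "body": {"deltas": [[[0, -0.001, 0, 0, 1], [0, -0.002, 0, 0, 1], [0, -0.002, 0, 0, 1]]]}}

```text
clock: 7.45
position: [0.6098, -0.0449, 0.1096]
ee_rot: [-0.0, 0.994, -0.105, -0.0]
contact_force: [-0.1, -2.5, 0.1]
width: -0.0002
gripper_force: 1.1
```

>>> {"method": "move_arm", "body": {"deltas": [[[0, -0.001, 0, 0, 1], [0, -0.002, 0, 0, 1], [0, -0.002, 0, 0, 1]]]}}

```text
clock: 7.75
position: [0.6099, -0.0448, 0.1097]
ee_rot: [0.001, 0.994, -0.105, -0.0]
contact_force: [-2.1, -5.9, -0.9]
width: 0.0
gripper_force: 3.1
```

```bash
python3 go.py; python3 - <<'E'
from rig import manip
import cv2
cv2.imwrite("pics/l4.png",cv2.resize(manip.get_image("side")[180:360,160:340,::-1],(600,600),interpolation=cv2.INTER_CUBIC))
E
```

```text
t 7.75 rack pos mm [-119.7   -0.2  109.7] F [-2.1 -5.9 -0.9] q [-0.19  0.42  1.62 -0.    1.1   1.6 ] w 3.7638997083375386e-05
twist 0.0002689358541155386
```

View pics/l4.png

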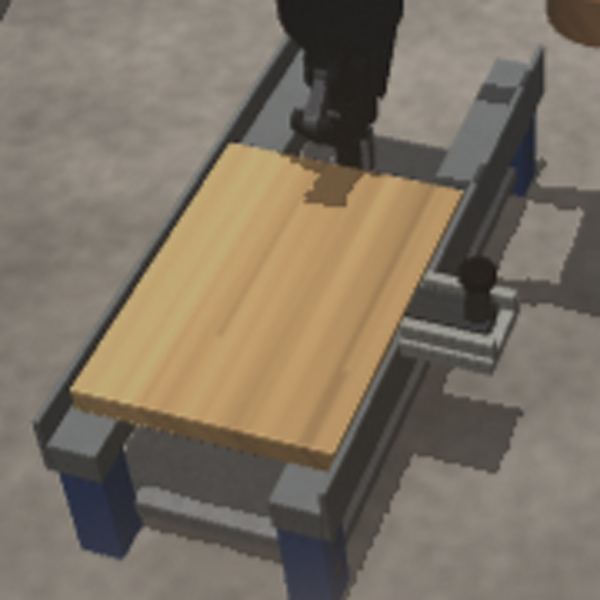

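The board stopped with the force rising to 6 N, so it has met the notch walls. I'll withdraw and lift, then verify from above.

>>> {"method": "move_arm", "body": {"deltas": [[[0, 0.01, 0, 0, 1], [0, 0.05, 0, 0, 1], [0, 0.1, 0, 0, 1], [0, 0.1, 0, 0, 1], [0, 0.1, -0.06, 0, 1], [0, 0.1, -0.12, 0, 1], [0, 0.1, -0.18, 0, 1], [0, 0.1, -0.2, 0, 1], [0, 0.1, -0.2, 0, 1]]]}}

```text
clock: 8.7
position: [0.5953, -0.1212, 0.2735]
ee_rot: [-0.0, 0.994, -0.105, 0.004]
contact_force: [1.1, 0.5, -0.8]
width: -0.0
gripper_force: 0.0
```

```bash
python3 go.py 0,.195,.27 0,.195,.148; python3 - <<'E'
from rig import manip
import cv2
a=cv2.resize(manip.get_image("side")[180:360,160:340,::-1],(600,600),interpolation=cv2.INTER_CUBIC)
cv2.imwrite("pics/l5.png",a)
E
```

```text
t 8.7 rack pos mm [-197.5   -1.9  273.5] F [ 1.1  0.5 -0.8] q [-0.32  0.3   1.38  0.    1.45  1.46] w -4.5539421137496226e-05
twist 0.00018092757386015715
(0.0, 0.195, 0.27) [-0.2461 -0.247   0.0027]
(0.0, 0.195, 0.148) [-0.2473 -0.2468  0.1552]
```

View pics/l5.png

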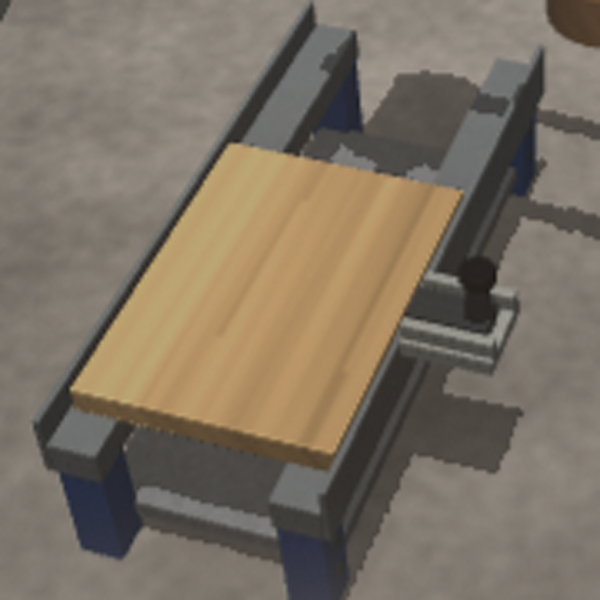

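```bash
python3 - <<'E'
from fit import *
p=[.63476,.0723,1.3598]
c=np.array([(.11,-.08,0),(.11,.08,0),(-.11,-.08,0),(-.11,.08,0)])
for m in (np.array([(116,255),(340,303),(240,57),(441,95)])/3+(165,175)-.35, np.array([(75,385),(337,446),(235,138),(467,185)])/3.3333+(160,180)-.35, np.array([(72,391),(332,454),(232,143),(463,190)])/3.3333+(160,180)-.35):
    f=lambda q:(proj("side",world(p,c+(q[0],q[1],q[2])))-m).ravel()
    s=least_squares(f,[0,0,.12]);print(s.x,s.fun.round(1))
    for y in(-.0015,0,.0015):
        s=least_squares(lambda q:f([q[0],y,q[1]]),[0,.12]);print('  ',y,s.x,s.cost)
E
```

```text
[-0.10197513 -0.0063793   0.11479027] [-0.3 -0.5 -0.3  0.3  0.6  0.   0.1  0.3]
   -0.0015 [-0.09286671  0.124196  ] 1.3761762829085533
   0 [-0.09007129  0.12708354] 2.0325667317049745
   0.0015 [-0.08727813  0.12996918] 2.87325181671207
[-0.00531502 -0.00279963  0.11400004] [ 0.1 -0.5  0.6  0.3 -0.6 -0.1 -0.2  0.2]
   -0.0015 [-0.00319659  0.11651887] 0.6215448237973747
   0 [-0.00075355  0.11942416] 0.9042800102249018
   0.0015 [0.00168736 0.12232744] 1.399313859817333
[-0.00231528 -0.00425239  0.111349  ] [-0.2 -0.4  0.8 -0.1 -0.7  0.1 -0.1  0.4]
   -0.0015 [0.00213273 0.11668054] 1.1276945719531188
   0 [0.00455383 0.11958331] 1.6139429824871945
   0.0015 [0.00697281 0.12248406] 2.3161898137734833
```

At a common lateral offset the board top went from 127 mm to about 119.5 mm, an 8 mm drop, and then slid within the notch play to the wall. It is seated. Next is the bolt: I'll go outside the knob and descend.

>>> {"method": "move_arm", "body": {"deltas": [[[-0.246, -0.247, 0.002, 0, 1], [-0.246, -0.247, 0.002, 0, 1], [-0.246, -0.247, 0.002, 0, 1], [-0.246, -0.247, 0.002, 0, 1], [-0.246, -0.247, 0.002, 0, 1], [-0.246, -0.247, 0.002, 0, 1], [-0.246, -0.247, 0.002, 0, 1], [-0.246, -0.247, 0.002, 0, 1], [-0.246, -0.247, 0.154, 0, 1], [-0.246, -0.247, 0.154, 0, 1], [-0.246, -0.247, 0.154, 0, 1], [-0.246, -0.247, 0.154, 0, 1]]]}}

```text
clock: 9.95
position: [0.4397, 0.1113, 0.1423]
ee_rot: [0.001, 0.994, -0.106, -0.005]
contact_force: [-0.2, -0.7, 0.8]
width: 0.0
gripper_force: 0.0
```

```bash
python3 go.py 0,.155,.148 0,.12,.148; python3 - <<'E'
from rig import manip
import cv2
t=manip.get_image("top")[150:270,230:390,::-1];s=manip.get_image("side")[180:340,220:400,::-1]
cv2.imwrite("pics/l6.png",cv2.hconcat([cv2.resize(t,(400,300)),cv2.resize(s,(340,300))]))
E
```

```text
t 9.95 rack pos mm [ -2.7 198.9 142.3] F [-0.2 -0.7  0.8] q [ 0.09  0.18  1.9  -0.    1.07  1.88] w 1.8718746812476616e-06
twist -0.0008846077202781805
(0.0, 0.155, 0.148) [ 0.0548 -0.0034 -0.0076]
(0.0, 0.12, 0.148) [ 0.0985 -0.0035 -0.008 ]
```

View pics/l6.png

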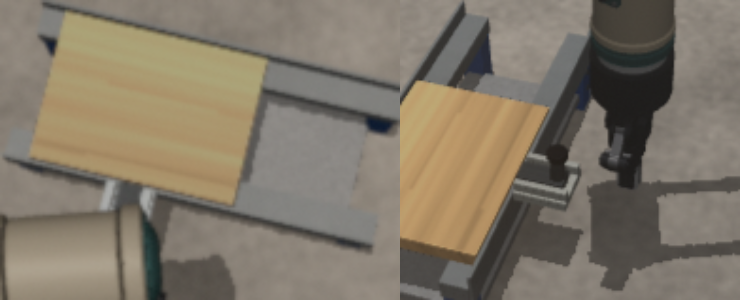

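The board lies flat on the rails, and the closed fingertip is outside the knob in line with it. I'll approach the knob.

>>> {"method": "move_arm", "body": {"deltas": [[[0, 0, 0, 0, 1], [0.015, 0, 0, 0, 1], [0.03, 0, 0, 0, 1], [0.04, 0, 0, 0, 1], [0.045, 0, 0, 0, 1]]]}}

```text
clock: 10.55
position: [0.4793, 0.1049, 0.1469]
ee_rot: [-0.0, 0.994, -0.106, 0.001]
contact_force: [0.1, 0.2, 0.2]
width: 0.0005
gripper_force: 0.0
```

```bash
python3 go.py 0,.12,.148
```

```text
t 10.55 rack pos mm [ -0.7 158.8 146.9] F [0.1 0.2 0.2] q [ 0.07  0.22  1.83 -0.    1.09  1.86] w 0.0005330868495938167
twist -0.00022016377056690293
(0.0, 0.12, 0.148) [ 0.0485 -0.0009 -0.0014]
```

Now I'll push gently, about 4 mm per row.

>>> {"method": "move_arm", "body": {"deltas": [[[0.005, 0, -0.001, 0, 1], [0.01, 0, -0.001, 0, 1], [0.015, 0, -0.001, 0, 1], [0.02, 0, -0.001, 0, 1], [0.024, 0, -0.001, 0, 1], [0.028, 0, -0.001, 0, 1], [0.032, 0, -0.001, 0, 1], [0.036, 0, -0.001, 0, 1]]]}}

```text
clock: 11.35
position: [0.5056, 0.0991, 0.1472]
ee_rot: [0.0, 0.994, -0.105, -0.0]
contact_force: [-2.6, 0.4, 1.8]
width: -0.0001
gripper_force: 1.1
```

>>> {"method": "move_arm", "body": {"deltas": [[[0.002, 0, 0, 0, 1], [0.004, 0, 0, 0, 1], [0.005, 0, 0, 0, 1]]]}}

```text
clock: 11.65
position: [0.5097, 0.0982, 0.1472]
ee_rot: [0.0, 0.994, -0.105, -0.0]
contact_force: [-2.9, 0.7, 1.5]
width: 0.0002
gripper_force: 1.0
```

```bash
python3 go.py 0,.12,.148
```

```text
t 11.65 rack pos mm [ -0.9 127.7 147.2] F [-2.9  0.7  1.5] q [ 0.06  0.26  1.77 -0.    1.11  1.84] w 0.00020676956330001578
twist -3.51697751923393e-05
(0.0, 0.12, 0.148) [ 0.0097 -0.0011 -0.001 ]
```

>>> {"method": "move_arm", "body": {"deltas": [[[0.002, 0, 0, 0, 1], [0.004, 0, 0, 0, 1], [0.006, 0, 0, 0, 1]]]}}

```text
clock: 11.95
position: [0.5143, 0.0972, 0.1472]
ee_rot: [0.0, 0.994, -0.105, -0.0]
contact_force: [-2.5, -0.7, 0.2]
width: 0.0
gripper_force: 1.0
```

>>> {"method": "move_arm", "body": {"deltas": [[[0.0015, 0, 0, 0, 1], [0.003, 0, 0, 0, 1], [0.003, 0, 0, 0, 1]]]}}

```text
clock: 12.25
position: [0.517, 0.0966, 0.1472]
ee_rot: [0.0, 0.994, -0.105, 0.0]
contact_force: [-1.4, 0.2, 1.1]
width: 0.0001
gripper_force: 0.7
```

>>> {"method": "move_arm", "body": {"deltas": [[[0.0015, 0, 0, 0, 1], [0.003, 0, 0, 0, 1], [0.003, 0, 0, 0, 1]]]}}

```text
clock: 12.55
position: [0.5192, 0.0961, 0.1472]
ee_rot: [0.0, 0.994, -0.105, 0.0]
contact_force: [-2.0, -0.6, -0.2]
width: 0.0002
gripper_force: 0.7
```

>>> {"method": "move_arm", "body": {"deltas": [[[0.0015, 0, 0, 0, 1], [0.003, 0, 0, 0, 1], [0.003, 0, 0, 0, 1]]]}}

```text
clock: 12.85
position: [0.5216, 0.0956, 0.1472]
ee_rot: [0.0, 0.994, -0.105, 0.0]
contact_force: [-0.7, -0.5, -0.3]
width: -0.0001
gripper_force: 0.7
```

>>> {"method": "move_arm", "body": {"deltas": [[[0.0015, 0, 0, 0, 1], [0.003, 0, 0, 0, 1], [0.003, 0, 0, 0, 1]]]}}

```text
clock: 13.15
position: [0.5217, 0.0956, 0.1472]
ee_rot: [-0.0, 0.994, -0.105, -0.002]
contact_force: [-6.2, 0.9, 3.8]
width: 0.0005
gripper_force: 3.2
```

```bash
python3 go.py 0,.12,.148; python3 - <<'E'
from rig import manip
import cv2
s=manip.get_image("side")[200:320,220:360,::-1]
cv2.imwrite("pics/l7.png",cv2.resize(s,(700,600),interpolation=cv2.INTER_CUBIC))
E
```

```text
t 13.15 rack pos mm [ -0.9 115.4 147.2] F [-6.2  0.9  3.8] q [0.05 0.28 1.74 0.   1.12 1.83] w 0.00048630772519885773
twist -5.715021565733078e-05
(0.0, 0.12, 0.148) [-0.0058 -0.0012 -0.001 ]
```

>>> {"method": "move_arm", "body": {"deltas": [[[0.002, 0, 0, 0, 1], [0.002, 0, 0, 0, 1]]]}}

```text
clock: 13.4
position: [0.5218, 0.0956, 0.1471]
ee_rot: [-0.0, 0.994, -0.105, -0.004]
contact_force: [-9.0, 1.3, 6.0]
width: -0.0001
gripper_force: 4.7
```

>>> {"method": "move_arm", "body": {"deltas": [[[-0.02, 0, 0, 0, 1], [-0.06, 0, 0, 0, 1], [-0.1, 0, 0, 0, 1], [-0.1, 0, 0, 0, 1], [-0.1, 0, -0.06, 0, 1], [-0.1, 0, -0.12, 0, 1], [-0.1, 0.06, -0.18, 0, 1], [-0.1, 0.12, -0.2, 0, 1], [-0.1, 0.18, -0.2, 0, 1], [-0.1, 0.24, -0.2, 0, 1], [-0.1, 0.28, -0.2, 0, 1], [-0.1, 0.28, -0.2, 0, 1]]]}}

```text
clock: 14.6
position: [0.4009, -0.1132, 0.3082]
ee_rot: [0.002, 0.994, -0.109, 0.002]
contact_force: [1.3, 0.9, -0.1]
width: 0.0
gripper_force: 0.0
```

```bash
python3 go.py; python3 - <<'E'
from rig import manip
import cv2
t=manip.get_image("top")[140:260,225:385,::-1];s=manip.get_image("side")[190:340,180:360,::-1]
cv2.imwrite("pics/l8.png",cv2.hconcat([cv2.resize(t,(400,300),interpolation=cv2.INTER_CUBIC),cv2.resize(s,(360,300),interpolation=cv2.INTER_CUBIC)]))
E
```

```text
t 14.6 rack pos mm [-230.4  189.8  308.2] F [ 1.3  0.9 -0.1] q [-0.44 -0.01  1.68 -0.    1.47  1.35] w 2.920608281465583e-06
twist -0.003735699306704159
```

View pics/l8.png

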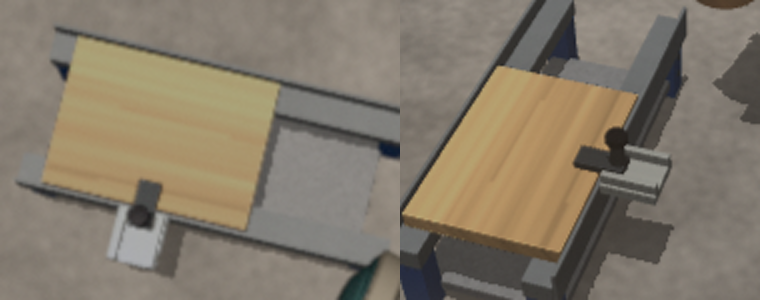

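The bolt tongue lies over the board's edge, with the cap at (139,216) in the top half and (617,137) in the side half. The board is flat and the arm is clear. I'll run a quick travel check, then hand in.

```bash
python3 - <<'E'
from fit import *
p=[.63476,.0723,1.3598]
for n,m in(("top",(280.4,226.2)),("side",(180+217/2-.3,190+135/2-.3))):
    s=least_squares(lambda q:(proj(n,world(p,(q[1],.132-q[0],.1745)))-m).ravel(),[.03,0]);print(n,s.x)
    print(np.linalg.norm(s.fun))
s=manip.get_state();print(abs(s['qd']).max())
if s['clock']<40: print(manip.sign_off())
E
```

```text
top [0.03462966 0.00024479]
5.684341886080802e-14
side [0.03359167 0.00876928]
8.038873388460929e-14
0.050547012820086015
the job is handed in; nothing more can be done
None
```

The job is handed in: the board dropped about 8 mm into the notches and lies flat, the bolt is against its end stop (about 34–35 mm of its 35 mm travel by camera), and the arm is clear of everything at about 15 s; no verdict was returned.

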